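# Load a practice bone in the drilling jig

### The arm

A 7-joint arm with a two-finger parallel gripper is mounted at the origin on the work surface. World frame = base frame: x ahead of the robot, y to its left, z up, the work surface at z = 0. Lengths are in m, angles in rad, forces in N, time in s.
With the tool pointing down it reaches from about 0.35 to 0.9 m from the base axis. Payload 19.9 kg.
Tool frame: the origin (TCP) lies on the mounting face of the last link; the fingertips stand 173 mm ahead of it and the grasp point (between the pads) lies 155 mm ahead of it; z points along the fingers, x is the direction in which the jaws open and shut, and the axes are right-handed (so a half turn about z gives the same grasp; the last joint's range is limited). The gripper opens to 85 mm and grips with 20 to 120 N. Pads are 22 mm wide; open, the fingers measure 114 mm over their backs; the gripper's body (76 mm by 85 mm) begins 54 mm behind the grasp point. The pads swing forward as they close: fully open they stand 13 mm farther back than shut.
Start: joints at [1.262, 0.417, -0.01, 1.614, 0.005, 1.111, -0.053], TCP at [0.165, -0.603, 0.405] pointing down, gripper open.
Joint ranges: [-2.81, 2.81], [-0.39, 2.02], [-1.27, 1.25], [0.06, 2.57], [-1.19, 4.33], [0.19, 2], [-2.82, 2.82]. Speed limits (rad/s): [1.89, 1.89, 2.39, 2.39, 3.01, 3.01, 3.01].

### API

Orientations are given as a 3x3 rotation matrix whose columns are the frame's x, y, z axes.
In Python, from bench import observe, grab_frame, get_calibration, job_done gives the robot as it stands. The module is installed in compiled form; this text tells all that it offers.
- The arm moves only by the tool apply_moves, never from a script. Its argument "motion" is a list of rows, each a list of 2 entries, a list of its own where there are three numbers: the shift along the world's x, y, z in units of 40 mm (1.0 is 40 mm), then the turn, a rotation vector about the world's x, y, z in units of 8 degrees (1.0 is 8 degrees). A call has 1 to 20 rows; each row shifts and turns the commanded pose from where the row before left it; what a row does not reach is not made up. A row lasts 1/10 s, in which the tool goes at most 50 mm and 8.59 degrees, less where a joint would pass 70% of its speed; a pose out of reach is approached as far as the arm can. A call is refused whole if a number of a shift passes 1 or a number of a turn 1, either way. A call with a gripper value outside its range is refused whole. "claw" is the finger opening in mm, from 0 to 85.4, set as the call begins (left out, the last holds). The fingers move at their own pace and stop on an object; the grip force is fixed at half the most. Time passes only in rows, so rows that do not move let the fingers close. It gives the time, the measured TCP pose, the force and the opening at its end, in the units of the state.
- observe(): the state, without advancing time (a new reading comes with each control period).
- grab_frame(name): name is "scene" or "top"; returns (picture, depth): 400x640x3 uint8, red, green, blue; 400x640 float32, m along the optical axis (not along the pixel's ray), 0 where there is no reading.
- get_calibration(name): a dict with "intrinsics" (3x3 intrinsics, pixels), "T" (4x4, takes a point from camera to world coordinates). Camera axes: x right, y down, z forward; pixel columns grow to the right and rows downward; lengths in m; the calibration is good to about 2 mm. A picture is of the moment at which its call begins. get_calibration takes no time and is no camera call.
- job_done(): hands the job in, once; it reports no verdict.
The state is a dict: "time": time; "joint_positions": joint angles; "joint_velocities": joint speeds; "effort": joint torques, N m; "eef_pos": TCP position; "tcp_rot": TCP orientation; "contact_force": force on the tool from outside, world axes, zero at the start; "ft_torque": the same for the moment, N m; "width": finger opening in m.
Only numpy, scipy, OpenCV 4.12 (cv2) and the standard library are available. Lean on these libraries where they do the work, as an engineer would, in place of code of your own. Each camera call takes 0.05 s, during which the arm holds its last target.

### The job

Load the practice bone in the drilling jig: take it from its rest, lay it in the jig's V-groove and slide it under the clamp yoke until its end rests against the red end stop, gently, so that the stop keeps its setting. Then turn the T-handle clockwise all the way home to clamp the bone, and let go. Leave the suture pad, forceps and needle holder where they lie.

Things in the scene. Friction and masses are not known exactly. Their poses are not given: they have to be found in the camera images.
- bone_mid (a point): Centre of the practice bone: a smooth cream cylinder, 24 mm diameter, 150 mm long, about 60 g, with yellow foam end faces; either end may go first. Axis x lies along the bone (the end faces are at x = -75 and +75 mm). At the start it lies level in its rest, parallel to the rest's x axis.
- rest: White plastic bone rest, fixed: base 110 (x) x 60 (y) x 8 mm, two notched cheeks 10 mm thick, 44 mm wide, 40 mm high, centred at x = -46 and +46 mm. Origin: centre of the underside. The bone lies along x with its axis 46.5 mm above the table; 82 mm of it are free between the cheeks for the fingers.
- jig: Drilling jig, fixed. Origin: centre of its underside; z up, x along the groove towards the end stop. Blue base 340 (x) x 90 (y) x 10 mm; on it an aluminium V-block 300 mm long (x -150 to +150), 56 mm wide, its top 42 mm above the table. A clamp yoke bridges it at x = 20 to 44 mm; the end stop lies beyond. The whole bone can be laid down in front of the yoke (x -150 to +20).
- groove (a point): Point above the jig's origin on the axis of a bone lying in the groove, 48.5 mm above the table (6.5 mm above the V-block's top); axes as the jig's. The 90-degree groove runs the block's whole length along the middle of its top, 21 mm wide, 10.5 mm deep, open at both ends. The bone slides along it with less than 2 N.
- clamp (a joint): Angle of the clamp's T-handle, rad: 0 open, growing clockwise seen from above, 1.4 at its end stop (fully home). Starts between 0 and 0.2. The rubber foot comes down 5 mm per rad, meets the bone near 0.8 and then presses it through a 3.5 N/mm spring (about 10 N when home). Stiff: 0.15 to 0.2 N m; it stays where it is left.
- clamp_grip (a point): Centre of the T-handle's black bar, on its vertical turning axis above the yoke (jig x = 32 mm, y = 0), 107 mm above the table. The bar is 46 long x 12 wide x 18 mm high; its underside is 8 mm above the yoke's top. This point's x axis lies along the bar and turns with it; at angle 0 it is parallel to the groove.
- suture_pad: Suture practice pad, peach on cream, 100 (x) x 140 (y) x 24 mm, loose. Origin: centre of its underside. A bystander.
- forceps: Steel thumb forceps, 130 mm long (x), 16 mm wide, 9 mm high, loose. Origin: under the middle. A bystander.
- needle_holder: Steel needle holder with brass finger rings, 150 mm long (x), 65 mm wide over the rings, 9 mm high, loose. Origin: under the middle. A bystander.
- yoke (a point): Middle of the opening under the dark steel clamp yoke (jig x = 32 mm), on the bone's axis 48.5 mm above the table; axes as the jig's. The yoke is 24 mm long in x, legs 37 mm apart inside, underside 76, top 90 mm above the table; a drill-guide lug sticks out from it to jig x = 62 mm. A rubber foot hangs inside, 4 mm above the bone's top at clamp angle 0: the bone can only be slid in below it.
- stop_zone (a point): Fixed point of the jig on the groove axis at jig x = 89 mm: mid of the end stop's setting range. The stop is a red saddle, 66 mm wide, 26 mm long, 27 mm above the V-block's top, held by a thumbscrew, its 12 mm steel button facing the bone. The button's face is set anywhere from x = 66 to 112 mm, not reported: feel for it with the bone. It stands firm to about 20 N, and slips if pushed harder.
Things that resemble listed ones, but are neither listed nor needed, are in the scene too. There is more than one size of the part that bears bone_mid; the job needs the largest.

How it is judged:
On the way:
1. the bone lies in the groove with its end against the end stop (within 1.5 mm), not yet clamped (x of bone_mid in the frame of stop above -0.0765 m and y of bone_mid in the frame of groove between -0.0025 and 0.0025 m and z of bone_mid in the frame of groove below 0.003 m and angle between the x axis of bone_mid and the x axis of jig, either way round below 0.03 rad and contact force between clamp_foot and bone below 1 N), for 0.3 s.
At the end, for the whole second after the job is handed in: The bone lies at rest in the groove (axis within 2.5 mm sideways and 3 mm in height, and 0.03 rad), its end within 1.5 mm of the end stop's face, the T-handle past 1.2 rad and the clamp foot pressing the bone with more than 3 N; everything released (x of bone_mid in the frame of stop above -0.0765 m and y of bone_mid in the frame of groove between -0.0025 and 0.0025 m and z of bone_mid in the frame of groove below 0.003 m and angle between the x axis of bone_mid and the x axis of jig, either way round below 0.03 rad and value of joint clamp above 1.2 rad and contact force between clamp_foot and bone above 3 N and linear speed of bone below 0.01 m/s); the robot touches nothing.
It fails at once if the end stop is shifted more than 3 mm from its setting (distance of stop from where it was at the start of the episode above 0.003 m).
It fails at once if a bystander (suture pad, forceps, needle holder) is moved more than 30 mm (distance of any of suture_pad, forceps, needle_holder from where it was at the start of the episode above 0.03 m).
It also fails if it takes over 58 s, if anything falls off the work surface, if the arm or the gripper's body presses on something with over 40 N, if the wrist force passes 120 N, or if a joint passes its speed limit or range.

## Working session

There is one attempt and no reset: what is moved stays moved. The work goes in short steps, Python scripts to look and compute and a tool call to move; the robot and the scene stay as the last step left them, time stands still between calls to the robot, and variables do not carry over. Pictures are saved under pics/ and viewed, and the job is handed in when it is done.

Besides the shell and the picture viewer there is one more tool, called after "Emit:" as name([rows], argument=value, ...), one row to a line, values as JSON. apply_moves: Moves the arm, as the interface text tells. Its arguments: {"type":"object","properties":{"motion":{"type":"array"},"claw":{"type":"number"}},"required":["motion"]}

```bash
mkdir -p pics; cat > h.py <<'E'
import numpy as np,cv2
from bench import *
def snap(n):
    im,d=grab_frame(n); return im,d
def ray(n,u,v,z):
    c=get_calibration(n);K=c['intrinsics'];T=c['T']
    r=T[:3,:3]@np.linalg.inv(K)@np.array([u,v,1.]);o=T[:3,3]
    return o+r*(z-o[2])/r[2]
def pts(n,d):
    c=get_calibration(n);K=c['intrinsics'];T=c['T']
    v,u=np.mgrid[:400,:640]
    P=np.stack([(u-K[0,2])/K[0,0]*d,(v-K[1,2])/K[1,1]*d,d],-1)
    return P@T[:3,:3].T+T[:3,3]
E
python3 - <<'E'
from h import *
for n in('scene','top'):
    im,d=snap(n);cv2.imwrite(f'pics/{n}0.png',im[...,::-1]);np.savez(f'{n}0.npz',im=im,d=d)
    print(get_calibration(n))
print(observe())
E
```

```text
{'intrinsics': array([[503.31666382,   0.        , 322.41043665],
       [  0.        , 503.31666382, 196.26497093],
       [  0.        ,   0.        ,   1.        ]]), 'T': array([[-0.71805384,  0.3864359 , -0.57884884,  1.32628615],
       [ 0.69562999,  0.42513928, -0.57909888,  0.77371551],
       [ 0.02230678, -0.81848878, -0.57408929,  0.86338522],
       [ 0.        ,  0.        ,  0.        ,  1.        ]])}
{'intrinsics': array([[511.97614809,   0.        , 320.12280602],
       [  0.        , 511.97614809, 200.59951335],
       [  0.        ,   0.        ,   1.        ]]), 'T': array([[ 0.00555273, -0.99569862,  0.09248475,  0.43727055],
       [-0.99975696, -0.00750092, -0.02073077,  0.01196248],
       [ 0.02133532, -0.09234716, -0.99549827,  1.30798289],
       [ 0.        ,  0.        ,  0.        ,  1.        ]])}
{'time': 0.1, 'joint_positions': array([ 1.26151525,  0.41792254, -0.01029849,  1.6141176 ,  0.00469095,
        1.11072672, -0.05301328]), 'joint_velocities': array([-0.00089052, -0.00128043,  0.00086714, -0.00206936,  0.00141135,
        0.00289128,  0.00134436]), 'effort': array([ 4.21876875e-04, -8.65831232e+01,  6.79237805e-01, -4.35643280e+01,
        1.91034086e-02,  4.98838490e-03,  6.45338605e-05]), 'eef_pos': array([ 0.16534107, -0.60260277,  0.40411606]), 'tcp_rot': array([[ 2.64579092e-01, -9.64363913e-01, -3.82676235e-04],
       [-9.64363307e-01, -2.64579356e-01,  1.08488649e-03],
       [-1.14747361e-03,  8.20006366e-05, -9.99999338e-01]]), 'contact_force': array([ 0.03536122, -0.55467117, -0.385834  ]), 'ft_torque': array([-0.01504113,  0.02201239, -0.01500828]), 'width': 0.08570925131797201}
```

View pics/scene0.png

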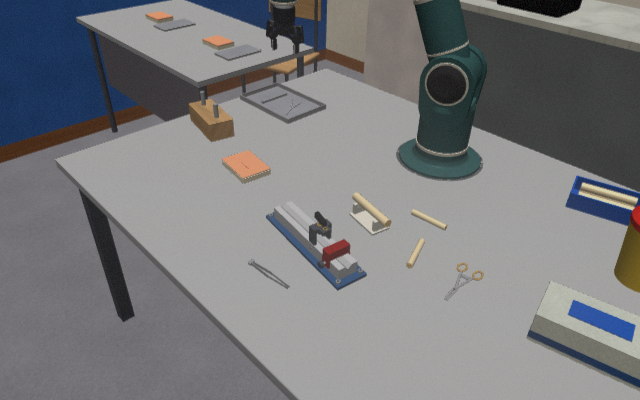

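View pics/top0.png

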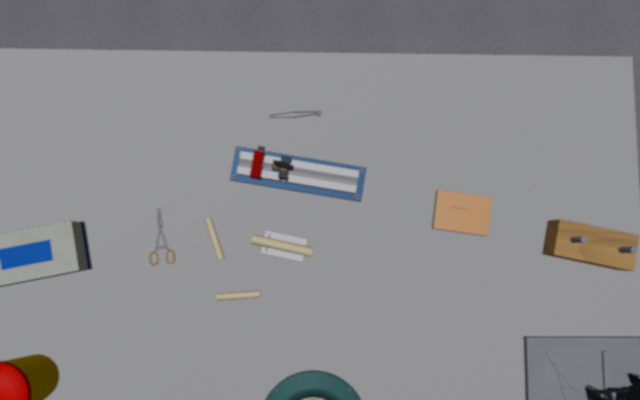

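```bash
python3 - <<'E'
from h import *
z=np.load('top0.npz');im=z['im'];d=z['d']
c=im[130:280,200:400];cv2.imwrite('pics/crop_top.png',cv2.resize(c,None,fx=4,fy=4,interpolation=cv2.INTER_CUBIC)[...,::-1])
hsv=cv2.cvtColor(im,cv2.COLOR_RGB2HSV);P=pts('top',d)
# jig base: blue
m=cv2.inRange(hsv,(100,90,40),(125,255,255));m[:, :200]=0;m[:,400:]=0
m[:130]=0;m[220:]=0
cs,_=cv2.findContours(m,cv2.RETR_EXTERNAL,cv2.CHAIN_APPROX_NONE)
allp=np.vstack(cs)[:,0]
q=np.array([ray('top',u,v,.010)[:2] for u,v in allp],np.float32)
r=cv2.minAreaRect(q);b=cv2.boxPoints(r);print('jig',r,b)
Z=P[...,2]
# bone by colour
mb=cv2.inRange(hsv,(15,50,120),(35,200,255))
n,l,s,cc=cv2.connectedComponentsWithStats(mb)
for i in range(1,n):
    if s[i,4]>60:
        vv,uu=np.where(l==i)
        zt=np.median(Z[l==i]);q=np.array([ray('top',u,v,.0465 if zt>.03 else .01)[:2] for u,v in zip(uu,vv)],np.float32)
        r=cv2.minAreaRect(q);print(i,s[i],cc[i],'z',zt,np.percentile(Z[l==i],95),r)
print('depth samples jig',[ (u,v,P[v,u].round(3)) for u,v in ((330,176),(285,165),(258,165),(282,245),(350,180))])
E
```

```text
jig ((0.6268158555030823, 0.041963234543800354), (0.3349286615848541, 0.08627612888813019), 81.1026382446289) [[ 0.558296   -0.11681405]
 [ 0.643534   -0.13015795]
 [ 0.6953357   0.20074052]
 [ 0.6100977   0.21408442]]
1 [434 191  41  40 961] [450.96566077 211.11862643] z 0.02325989389301708 0.027650606811891132 ((0.532564640045166, -0.35839739441871643), (0.09816282242536545, 0.0956701710820198), 82.41716003417969)
25 [209 219  15  39  78] [215.67948718 237.20512821] z 0.015192276223395806 0.019129319079278995 ((0.46132391691207886, 0.2470443993806839), (0.10233013331890106, 0.005068514496088028), 20.523916244506836)Traceback (most recent call last):
  File "<stdin>", line 19, in <module>
  File "h.py", line 6, in ray
    c=get_calibration(n);K=c['intrinsics'];T=c['T']
ValueError: time passes only in moves, steps and waits
```

```bash
python3 - <<'E'
from h import *
z=np.load('scene0.npz');im=z['im']
c=im[170:300,250:430];cv2.imwrite('pics/crop_sc.png',cv2.resize(c,None,fx=4.4,fy=4.4,interpolation=cv2.INTER_CUBIC)[...,::-1])
E
```

```text
(no output)
```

View pics/crop_top.png

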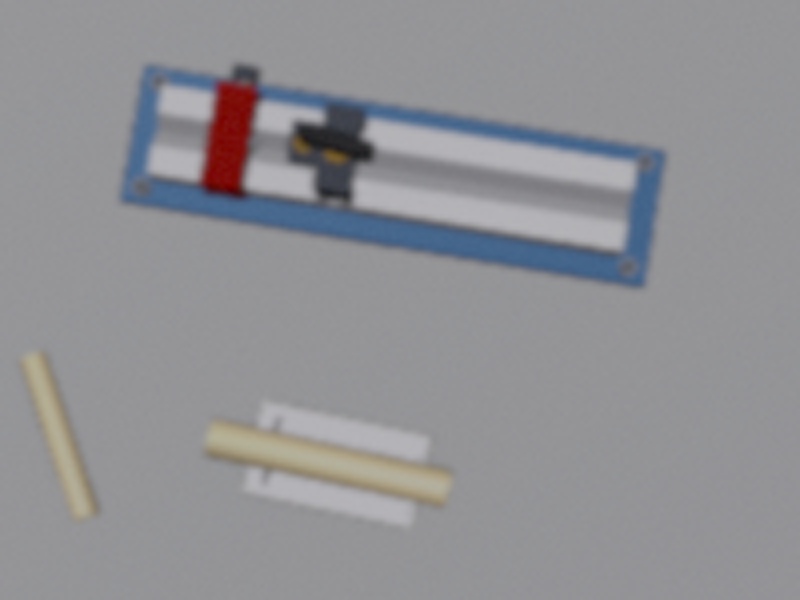

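View pics/crop_sc.png

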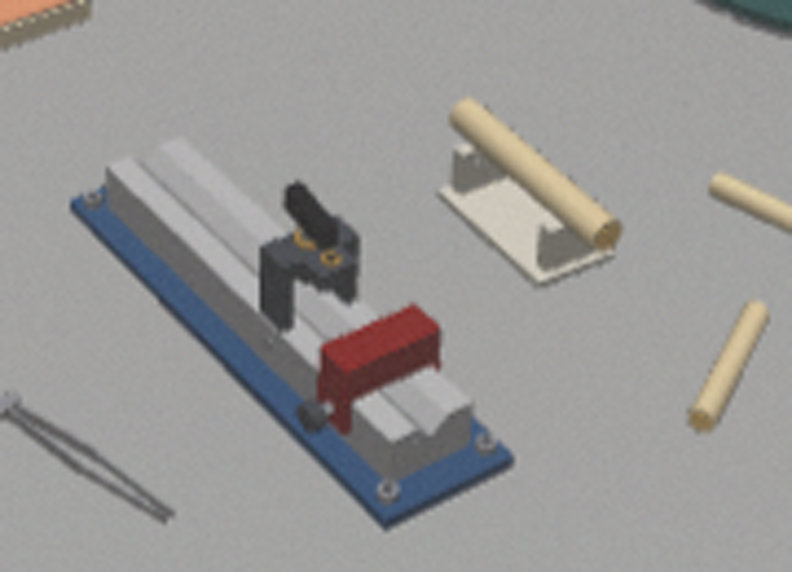

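```bash
cat > h.py <<'E'
import numpy as np,cv2,os,pickle
from bench import *
if not os.path.exists('cal.pkl'): pickle.dump({n:get_calibration(n) for n in('scene','top')},open('cal.pkl','wb'))
CAL=pickle.load(open('cal.pkl','rb'))
def ray(n,u,v,z):
    K=CAL[n]['intrinsics'];T=CAL[n]['T'];u=np.asarray(u,float);v=np.asarray(v,float)
    r=np.stack([u,v,np.ones_like(u)],-1)@(T[:3,:3]@np.linalg.inv(K)).T;o=T[:3,3]
    return o+r*((z-o[2])/r[...,2])[...,None]
def pts(n,d):
    K=CAL[n]['intrinsics'];T=CAL[n]['T']
    v,u=np.mgrid[:400,:640]
    P=np.stack([(u-K[0,2])/K[0,0]*d,(v-K[1,2])/K[1,1]*d,d],-1)
    return P@T[:3,:3].T+T[:3,3]
E
python3 - <<'E'
from h import *
z=np.load('top0.npz');im=z['im'];d=z['d'];P=pts('top',d);Z=P[...,2]
hsv=cv2.cvtColor(im,cv2.COLOR_RGB2HSV)
print('bone hsv',hsv[245,282],hsv[238,215],hsv[300,100], 'Z table',np.median(Z[300:330,100:200]))
mb=cv2.inRange(hsv,(15,35,110),(40,255,255))
n,l,s,cc=cv2.connectedComponentsWithStats(mb)
for i in range(1,n):
    if s[i,4]>60:
        vv,uu=np.where(l==i);hz=.0465 if 255<cc[i][0]<310 else .01
        q=ray('top',uu,vv,hz)[:,:2].astype(np.float32)
        print(i,s[i],cc[i],'z',np.percentile(Z[l==i],[5,50,95]),cv2.minAreaRect(q),q.mean(0))
# black bar
zj=P[130:210,225:375]
sel=(Z>.095)&(Z<.14); sel[:130]=0;sel[210:]=0;sel[:,:225]=0;sel[:,375:]=0
dk=sel&(hsv[...,2]<60)
vv,uu=np.where(dk);q=ray('top',uu,vv,.116)[:,:2].astype(np.float32)
print('bar',len(q),q.mean(0),cv2.minAreaRect(q),np.median(Z[dk]))
mr=cv2.inRange(hsv,(0,150,60),(8,255,255))|cv2.inRange(hsv,(172,150,60),(180,255,255));mr[:, :225]=0;mr[:,375:]=0;mr[:130]=0;mr[210:]=0
vv,uu=np.where(mr>0);q=ray('top',uu,vv,.069)[:,:2].astype(np.float32);print('stop',len(q),q.mean(0),cv2.minAreaRect(q))
# V block top
m=(Z>.034)&(Z<.05)&(hsv[...,1]<40);m[:130]=0;m[210:]=0;m[:,:225]=0;m[:,375:]=0
vv,uu=np.where(m);q=ray('top',uu,vv,.042)[:,:2].astype(np.float32);print('vblock',cv2.minAreaRect(q))
# rest base
m=(Z<.03)&(hsv[...,2]>175)&(hsv[...,1]<30);m[:225]=0;m[265:]=0;m[:,:255]=0;m[:,315:]=0
vv,uu=np.where(m);q=ray('top',uu,vv,.008)[:,:2].astype(np.float32);print('rest',len(q),cv2.minAreaRect(q))
E
```

```text
bone hsv [ 25  35 180] [ 23  49 173] [120   5 152] Z table -0.0004979402150814272
2 [434 191  41  40 961] [450.96566077 211.11862643] z [0.01919534 0.02325989 0.02765061] ((0.532564640045166, -0.35839739441871643), (0.09816282242536545, 0.0956701710820198), 82.41716003417969) [ 0.5334315 -0.3497079]
26 [205 218  19  42 273] [214.15018315 238.32234432] z [0.00862831 0.01484526 0.01969064] ((0.460290789604187, 0.25136321783065796), (0.10633286088705063, 0.015805378556251526), 19.73240852355957) [0.46049616 0.25134864]
28 [ 554  219   85   52 2752] [595.31722384 244.65515988] z [0.06490107 0.06920475 0.07335576] ((0.45044660568237305, -0.7210531830787659), (0.2093784660100937, 0.09494225680828094), 78.28355407714844) [ 0.45013416 -0.7191807 ]
41 [252 235  61  21 486] [279.97325103 244.84156379] z [0.05020094 0.05576686 0.06068568] ((0.44388347864151, 0.07909441739320755), (0.14871330559253693, 0.022487012669444084), 78.10690307617188) [0.44481185 0.08352492]
42 [149 251  10  15  80] [153.425 258.225] z [-0.00438227  0.00435725  0.01043367] ((0.4104350507259369, 0.40130186080932617), (0.
[... 344 characters left out ...]
04444444] z [0.00933632 0.01526736 0.02098244] ((0.3197505474090576, 0.18968385457992554), (0.016092907637357712, 0.10768472403287888), 4.560805320739746) [0.31962267 0.18997991]
bar 83 [0.6313871  0.07388231] ((0.631827712059021, 0.07357311248779297), (0.04236459732055664, 0.012946550734341145), 73.64445495605469) 0.1152692835002549
stop 237 [0.64056313 0.14110193] ((0.6406190395355225, 0.14091719686985016), (0.02202426828444004, 0.0656096562743187), 80.8330078125)
vblock ((0.6321409940719604, 0.04032240808010101), (0.30021917819976807, 0.07990603893995285), 78.49329376220703)
rest 326 ((0.4433940351009369, 0.07661430537700653), (0.10165145248174667, 0.05371463671326637), 78.10774230957031)
```

The pictures show these candidates for bone_mid in the top view:
- The bone on the white rest at (280,245), 149 x 23 mm.
- Two smaller loose bones at (214,238) and (237,295), both about 106 x 16 mm.
- The bones in the blue box, at (608,193) in the scene view.

The largest is the one in the rest, and the crops confirm it. I'll cross-check its position with the scene view.

```bash
python3 - <<'E'
from h import *
z=np.load('scene0.npz');im=z['im'];d=z['d'];P=pts('scene',d);Z=P[...,2]
hsv=cv2.cvtColor(im,cv2.COLOR_RGB2HSV)
mb=cv2.inRange(hsv,(12,50,110),(40,255,255));mb[:185]=0;mb[235:]=0;mb[:,:345]=0;mb[:,395:]=0
n,l,s,cc=cv2.connectedComponentsWithStats(mb);i=1+np.argmax(s[1:,4]);print(s[i])
vv,uu=np.where(l==i);q=ray('scene',uu,vv,.0465)[:,:2].astype(np.float32);print('bone',cv2.minAreaRect(q))
b=P[l==i];b=b[b[:,2]>.03];print('bone depth pts',b.mean(0))
m=cv2.inRange(hsv,(100,90,40),(125,255,255));m[:200]=0;m[290:]=0;m[:,:255]=0;m[:,375:]=0
vv,uu=np.where(m>0);q=ray('scene',uu,vv,.010)[:,:2].astype(np.float32)
r=cv2.minAreaRect(q);print('jig',r,cv2.boxPoints(r))
sel=(Z>.095)&(Z<.13)&(hsv[...,2]<60);sel[:200]=0;sel[250:]=0;sel[:,:300]=0;sel[:,345:]=0
q=P[sel];print('bar pts',len(q),q.mean(0),cv2.minAreaRect(q[:,:2].astype(np.float32)))
mr=cv2.inRange(hsv,(0,150,40),(8,255,255))|cv2.inRange(hsv,(172,150,40),(180,255,255));mr[:235]=0;mr[275:]=0;mr[:,:310]=0;mr[:,360:]=0
q=P[mr>0];ax=np.array([.1547,.988]);o=np.array([.6268,.042])
t=q[q[:,2]>.064];print('stop top x in jig',np.percentile((t[:,:2]-o)@ax,[2,50,98]),t.mean(0))
z=np.load('top0.npz');im=z['im'];h=cv2.cvtColor(im,cv2.COLOR_RGB2HSV)
# groove line: sample perpendicular profile in world at z=.042, right half of block
from scipy.ndimage import map_coordinates
K=CAL['top']['intrinsics'];T=CAL['top']['T'];nn=np.array([-ax[1],ax[0]])
for x in(-.13,-.09,-.05,-.02):
    ys=np.linspace(-.05,.05,101);w=o+x*ax+ys[:,None]*nn
    p=np.c_[w,np.full(101,.042)]-T[:3,3];p=p@T[:3,:3];u=p@K.T;u=u[:,:2]/u[:,2:]
    g=map_coordinates(im.mean(2),[u[:,1],u[:,0]],order=1)
    dk=np.clip(g[101//2-18:101//2+19].max()-10-g[32:69],0,None);print(x,'groove y (z=.042)',(ys[32:69]*dk).sum()/dk.sum(), [int(a) for a in g[5:96:5]])
E
```

```text
[352 193  39  34 358]
bone ((0.44550830125808716, 0.08115324378013611), (0.1697901040315628, 0.02841990813612938), 78.05326843261719)
bone depth pts [0.45175856 0.08890846 0.05156467]
jig ((0.6325149536132812, 0.046043336391448975), (0.33644309639930725, 0.08806537836790085), 81.3402328491211) [[ 0.5636557  -0.11363061]
 [ 0.6507171  -0.12689032]
 [ 0.70137423  0.20571728]
 [ 0.6143128   0.21897699]]
bar pts 85 [0.63786268 0.07956377 0.11028401] ((0.6366075873374939, 0.07695823162794113), (0.044913727790117264, 0.01210995577275753), 78.78058624267578)
stop top x in jig [0.09193151 0.10370261 0.11582004] [0.646522   0.14400824 0.06681581]
-0.13 groove y (z=.042) -0.0016929065984585354 [149, 131, 104, 132, 174, 179, 177, 148, 127, 133, 144, 163, 177, 179, 169, 102, 100, 102, 99]
-0.09 groove y (z=.042) -0.0015076056488508036 [149, 127, 104, 132, 176, 179, 178, 151, 127, 133, 143, 164, 179, 180, 169, 111, 101, 103, 100]
-0.05 groove y (z=.042) -0.0016418689897322442 [148, 130, 105, 133, 176, 180, 179, 150, 127, 133, 144, 166, 179, 180, 171, 108, 102, 103, 101]
-0.02 groove y (z=.042) -0.0015746428513958577 [149, 129, 105, 134, 176, 180, 178, 149, 127, 133, 143, 164, 180, 180, 171, 107, 101, 104, 101]
```

Emit:
apply_moves([
  [[0.6, 0.85, -0.13], [0, 0, 0.39]],
  [[0.6, 0.85, -0.13], [0, 0, 0.39]],
  [[0.6, 0.85, -0.13], [0, 0, 0.39]],
  [[0.6, 0.85, -0.13], [0, 0, 0.39]],
  [[0.6, 0.85, -0.13], [0, 0, 0.39]],
  [[0.6, 0.85, -0.13], [0, 0, 0.39]],
  [[0.6, 0.85, -0.13], [0, 0, 0.39]],
  [[0.6, 0.85, -0.13], [0, 0, 0.39]],
  [[0.6, 0.85, -0.13], [0, 0, 0.39]],
  [[0.6, 0.85, -0.13], [0, 0, 0.39]],
  [[0.1, 0.85, -0.13], [0, 0, 0.39]],
  [[0.1, 0.85, -0.13], [0, 0, 0.39]],
  [[0.1, 0.85, -0.13], [0, 0, 0.39]],
  [[0.1, 0.85, -0.13], [0, 0, 0.39]],
  [[0.1, 0.85, -0.13], [0, 0, 0.39]],
  [[0.1, 0.85, -0.13], [0, 0, 0.39]],
  [[0.1, 0.85, -0.13], [0, 0, 0.39]],
  [[0.1, 0.85, -0.13], [0, 0, 0.39]],
  [[0.1, 0.85, -0.13], [0, 0, 0.39]],
  [[0.1, 0.85, -0.13], [0, 0, 0.39]],
], claw=60)

```text
time: 2.1
eef_pos: [0.4453, 0.0786, 0.3004]
tcp_rot: [[0.978, -0.21, -0.0], [-0.21, -0.978, -0.0], [-0.0, 0.0, -1.0]]
contact_force: [0.9, -1.0, 0.1]
width: 0.0599
```

```bash
python3 - <<'E'
from h import *
s=observe();print(s['time'],s['eef_pos'],s['tcp_rot'].round(4).tolist(),s['joint_positions'].round(3),s['width'],np.degrees(np.arctan2(s['tcp_rot'][1,0],s['tcp_rot'][0,0])))
E
```

```text
2.1 [0.44526199 0.07859902 0.30041075] [[0.9776, -0.2103, -0.0002], [-0.2103, -0.9776, -0.0001], [-0.0001, 0.0001, -1.0]] [ 0.283  0.307 -0.599  2.108  0.242  0.793 -0.678] 0.059911061495980945 -12.137116947011322
```

Emit:
apply_moves([
  [[0, 0, -0.7], [0, 0, 0]],
  [[0, 0, -0.7], [0, 0, 0]],
  [[0, 0, -0.5], [0, 0, 0]],
  [[0, 0, -0.27], [0, 0, 0]],
  [[0, 0, 0], [0, 0, 0]],
])

```text
time: 2.6
eef_pos: [0.4451, 0.0773, 0.213]
tcp_rot: [[0.977, -0.212, -0.002], [-0.212, -0.977, -0.0], [-0.002, 0.001, -1.0]]
contact_force: [-0.2, -0.4, -0.1]
width: 0.06
```

Emit:
apply_moves([
  [[0, 0, 0], [0, 0, 0]],
  [[0, 0, 0], [0, 0, 0]],
  [[0, 0, 0], [0, 0, 0]],
  [[0, 0, 0], [0, 0, 0]],
  [[0, 0, 0], [0, 0, 0]],
  [[0, 0, 0], [0, 0, 0]],
], claw=15)

```text
time: 3.2
eef_pos: [0.4446, 0.0776, 0.2147]
tcp_rot: [[0.977, -0.212, -0.001], [-0.212, -0.977, -0.001], [-0.001, 0.001, -1.0]]
contact_force: [-14.6, 1.9, 20.1]
width: 0.0219
```

Emit:
apply_moves([
  [[0, 0, 0], [0, 0, 0]],
  [[0, 0, 0], [0, 0, 0]],
])

```text
time: 3.4
eef_pos: [0.4446, 0.0777, 0.2147]
tcp_rot: [[0.977, -0.212, -0.001], [-0.212, -0.977, -0.001], [-0.001, 0.001, -1.0]]
contact_force: [-13.1, 2.2, 19.4]
width: 0.0218
```

```bash
python3 - <<'E'
from h import *
im,d=grab_frame('scene');cv2.imwrite('pics/g1.png',cv2.resize(im[120:260,310:450],None,fx=4.2,fy=4.2,interpolation=cv2.INTER_CUBIC)[...,::-1])
s=observe();print(s['width'],s['contact_force'],s['ft_torque'])
E
```

```text
0.02172450421211084 [-13.24159661   3.05676648  19.06461086] [ 0.55799093  3.04295312 -0.06732387]
```

View pics/g1.png

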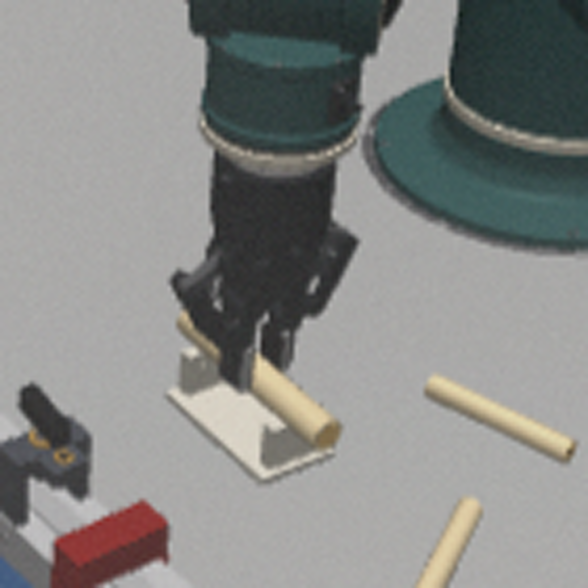

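Emit:
apply_moves([
  [[-0.02, 0, 0.05], [0, 0, 0]],
  [[-0.02, 0, 0.1], [0, 0, 0]],
  [[0, 0, 0.2], [0, 0, 0]],
  [[0, 0, 0.3], [0, 0, 0]],
  [[0, 0, 0.6], [0, 0, 0]],
  [[0, 0, 0.6], [0, 0, 0]],
  [[0, 0, 0], [0, 0, 0]],
  [[0, 0, 0], [0, 0, 0]],
])

```text
time: 4.25
eef_pos: [0.4439, 0.0771, 0.2887]
tcp_rot: [[0.977, -0.213, 0.002], [-0.213, -0.977, -0.0], [0.002, -0.0, -1.0]]
contact_force: [-0.2, 0.3, -0.1]
width: 0.0216
```

```bash
python3 - <<'E'
from h import *
im,d=grab_frame('scene');cv2.imwrite('pics/g2.png',cv2.resize(im[120:260,310:450],None,fx=4.2,fy=4.2,interpolation=cv2.INTER_CUBIC)[...,::-1])
im,d=grab_frame('top');cv2.imwrite('pics/g2t.png',cv2.resize(im[200:300,200:360],None,fx=4.2,fy=4.2,interpolation=cv2.INTER_CUBIC)[...,::-1]);np.savez('top2.npz',im=im,d=d)
s=observe();print(s['width'],s['contact_force'],s['ft_torque'],s['eef_pos'])
E
```

```text
0.02148771159286786 [ 0.34182426 -0.800587   -0.80503513] [ 0.03505425  0.02205157 -0.00396349] [0.44362944 0.0771141  0.28770543]
```

View pics/g2.png

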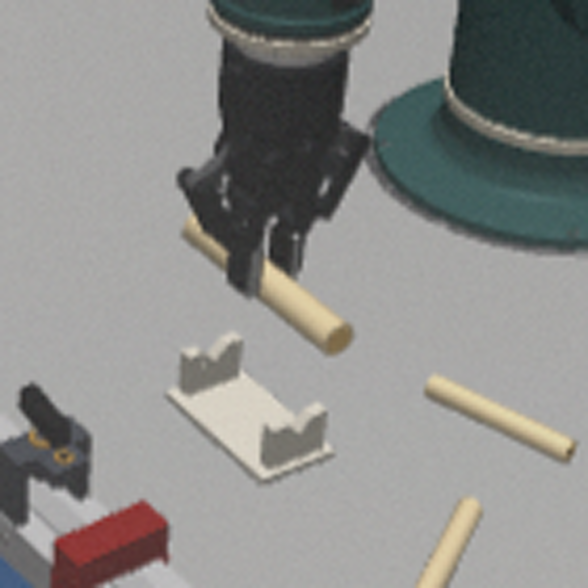

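View pics/g2t.png

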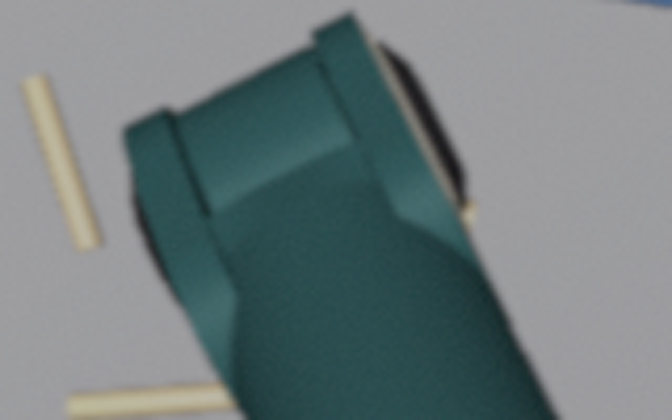

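Emit:
apply_moves([
  [[0.4, -0.7, 0], [0, 0, 0.07]],
  [[0.6, -0.7, 0], [0, 0, 0.07]],
  [[0.8, -0.6, 0], [0, 0, 0.08]],
  [[0.9, -0.3, 0], [0, 0, 0.07]],
  [[0.9, -0.2, 0], [0, 0, 0.08]],
  [[0.78, -0.02, -0.2], [0, 0, 0.07]],
  [[0, 0, -0.5], [0, 0, 0]],
  [[0, 0, 0], [0, 0, 0]],
  [[0, 0, 0], [0, 0, 0]],
])

```text
time: 5.25
eef_pos: [0.6187, -0.0246, 0.2578]
tcp_rot: [[0.988, -0.153, -0.004], [-0.153, -0.988, -0.001], [-0.003, 0.002, -1.0]]
contact_force: [-0.1, -7.0, -4.4]
width: 0.0215
```

```bash
python3 - <<'E'
from h import *
im,d=grab_frame('scene');cv2.imwrite('pics/g3.png',cv2.resize(im[150:290,230:390],None,fx=4.2,fy=4.2,interpolation=cv2.INTER_CUBIC)[...,::-1])
s=observe();print(s['width'],s['contact_force'],s['eef_pos'],s['tcp_rot'].round(3).tolist())
E
```

```text
0.021794361607254724 [-0.33480167 -6.47841409 -3.43063895] [ 0.618609   -0.02465186  0.25807593] [[0.988, -0.153, -0.003], [-0.153, -0.988, -0.001], [-0.003, 0.002, -1.0]]
```

View pics/g3.png

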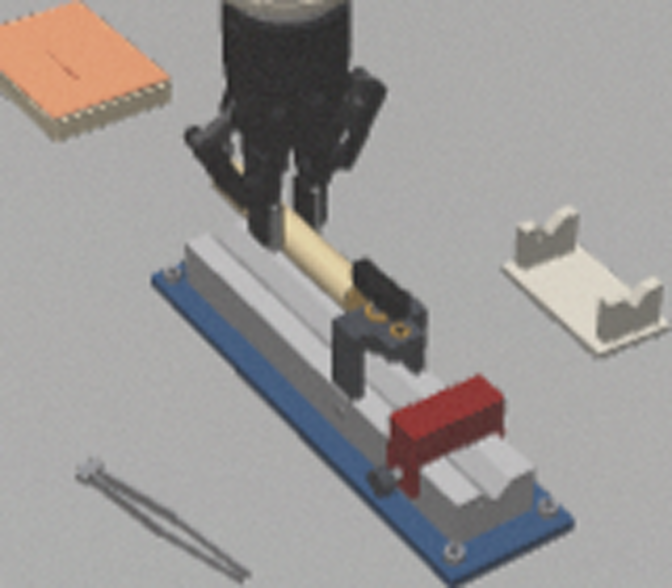

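Emit:
apply_moves([
  [[-0.02, -0.15, 0], [0, 0, 0]],
  [[-0.03, -0.15, 0], [0, 0, 0]],
  [[0, 0, 0], [0, 0, 0]],
  [[0, 0, 0], [0, 0, 0]],
])

```text
time: 5.7
eef_pos: [0.617, -0.0356, 0.2598]
tcp_rot: [[0.988, -0.152, -0.0], [-0.152, -0.988, 0.0], [-0.0, -0.0, -1.0]]
contact_force: [-0.1, -0.1, 0.1]
width: 0.0216
```

```bash
python3 - <<'E'
from h import *
im,d=grab_frame('scene');cv2.imwrite('pics/g4.png',cv2.resize(im[170:250,260:350],None,fx=7,fy=7,interpolation=cv2.INTER_CUBIC)[...,::-1])
s=observe();print(s['width'],s['contact_force'],s['ft_torque'],s['eef_pos'],s['tcp_rot'].round(3).tolist())
E
```

```text
0.02169450013659967 [-0.29111173  0.29719043 -0.52436127] [ 0.00223877 -0.01470791  0.00027208] [ 0.61698055 -0.03539462  0.25987887] [[0.988, -0.152, -0.0], [-0.152, -0.988, 0.0], [-0.0, -0.0, -1.0]]
```

View pics/g4.png

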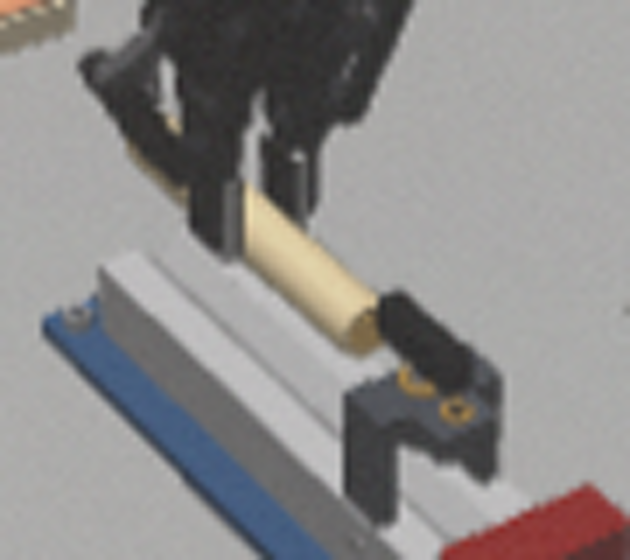

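Emit:
apply_moves([
  [[0, 0, -0.5], [0, 0, 0]],
  [[0, 0, -0.3], [0, 0, 0]],
  [[0, 0, -0.1], [0, 0, 0]],
  [[0, 0, 0], [0, 0, 0]],
  [[0, 0, 0], [0, 0, 0]],
])

```text
time: 6.25
eef_pos: [0.6172, -0.0354, 0.2243]
tcp_rot: [[0.988, -0.152, 0.0], [-0.152, -0.988, 0.0], [0.0, -0.0, -1.0]]
contact_force: [-0.0, -0.2, -0.6]
width: 0.0217
```

Emit:
apply_moves([
  [[0, 0, -0.05], [0, 0, 0]],
  [[0, 0, -0.05], [0, 0, 0]],
  [[0, 0, 0], [0, 0, 0]],
])

```text
time: 6.55
eef_pos: [0.6169, -0.0356, 0.2198]
tcp_rot: [[0.988, -0.152, -0.0], [-0.152, -0.988, -0.0], [-0.0, 0.0, -1.0]]
contact_force: [-0.9, -0.3, -0.2]
width: 0.0216
```

Emit:
apply_moves([
  [[0, 0, -0.03], [0, 0, 0]],
  [[0, 0, -0.02], [0, 0, 0]],
  [[0, 0, 0], [0, 0, 0]],
])

```text
time: 6.85
eef_pos: [0.617, -0.0355, 0.2181]
tcp_rot: [[0.988, -0.152, -0.0], [-0.152, -0.988, -0.0], [-0.0, 0.0, -1.0]]
contact_force: [-2.8, -0.3, 4.1]
width: 0.0217
```

Emit:
apply_moves([
  [[0, 0, -0.02], [0, 0, 0]],
  [[0, 0, 0], [0, 0, 0]],
  [[0, 0, 0], [0, 0, 0]],
])

```text
time: 7.15
eef_pos: [0.617, -0.0354, 0.218]
tcp_rot: [[0.988, -0.152, 0.0], [-0.152, -0.988, -0.0], [0.0, 0.0, -1.0]]
contact_force: [-8.8, -0.2, 16.8]
width: 0.0217
```

Emit:
apply_moves([
  [[-0.02, 0, 0], [0, 0, 0]],
  [[0, 0, 0], [0, 0, 0]],
  [[0, 0, 0], [0, 0, 0]],
])

```text
time: 7.45
eef_pos: [0.6164, -0.0354, 0.2176]
tcp_rot: [[0.988, -0.152, 0.0], [-0.152, -0.988, -0.0], [0.001, 0.0, -1.0]]
contact_force: [-2.7, 0.9, 8.4]
width: 0.0218
```

Emit:
apply_moves([
  [[-0.015, 0, 0], [0, 0, 0]],
  [[0, 0, 0], [0, 0, 0]],
  [[0, 0, 0], [0, 0, 0]],
])

```text
time: 7.75
eef_pos: [0.6159, -0.0355, 0.2174]
tcp_rot: [[0.988, -0.152, 0.001], [-0.152, -0.988, 0.0], [0.001, -0.0, -1.0]]
contact_force: [0.7, -0.1, 6.2]
width: 0.0213
```

Emit:
apply_moves([
  [[0, 0, 0], [0, 0, 0]],
  [[0, 0, 0], [0, 0, 0]],
  [[0, 0, 0], [0, 0, 0]],
  [[0, 0, 0.3], [0, 0, 0]],
  [[0, 0, 0.6], [0, 0, 0]],
  [[0, 0, 0.5], [0, 0, 0]],
  [[-0.15, -0.97, 0], [0, 0, 0]],
  [[-0.15, -0.97, 0], [0, 0, 0]],
  [[-0.15, -0.97, 0], [0, 0, 0]],
  [[0, 0, 0], [0, 0, 0]],
  [[0, 0, 0], [0, 0, 0]],
], claw=45)

```text
time: 8.85
eef_pos: [0.5974, -0.1528, 0.2737]
tcp_rot: [[0.988, -0.154, 0.0], [-0.154, -0.988, -0.0], [0.0, 0.0, -1.0]]
contact_force: [0.6, 0.7, -0.1]
width: 0.045
```

```bash
python3 - <<'E'
from h import *
im,d=grab_frame('scene');cv2.imwrite('pics/g5.png',cv2.resize(im[150:290,230:390],None,fx=4.2,fy=4.2,interpolation=cv2.INTER_CUBIC)[...,::-1])
im,d=grab_frame('top');cv2.imwrite('pics/g5t.png',cv2.resize(im[120:220,220:400],None,fx=4.2,fy=4.2,interpolation=cv2.INTER_CUBIC)[...,::-1]);np.savez('top5.npz',im=im,d=d)
s=observe();print(s['width'],s['contact_force'],s['eef_pos'])
hsv=cv2.cvtColor(im,cv2.COLOR_RGB2HSV)
mb=cv2.inRange(hsv,(15,35,110),(40,255,255));mb[:130]=0;mb[205:]=0;mb[:,:230]=0;mb[:,380:]=0
n,l,s,cc=cv2.connectedComponentsWithStats(mb)
for i in range(1,n):
    if s[i,4]>30:
        vv,uu=np.where(l==i);q=ray('top',uu,vv,.0485)[:,:2].astype(np.float32);r=cv2.minAreaRect(q);print(s[i],r,cv2.boxPoints(r).tolist())
E
```

```text
0.044936253797211986 [ 0.60401395  0.0283416  -0.35485442] [ 0.5977724  -0.15091037  0.27361583]
[298 168  60  17 438] ((0.6158424615859985, -0.03310360759496689), (0.14853984117507935, 0.020604662597179413), 80.94273376464844) [[0.5939769148826599, -0.1048256903886795], [0.6143246293067932, -0.10806930065155029], [0.6377080082893372, 0.03861847519874573], [0.6173602938652039, 0.041862085461616516]]
```

View pics/g5.png

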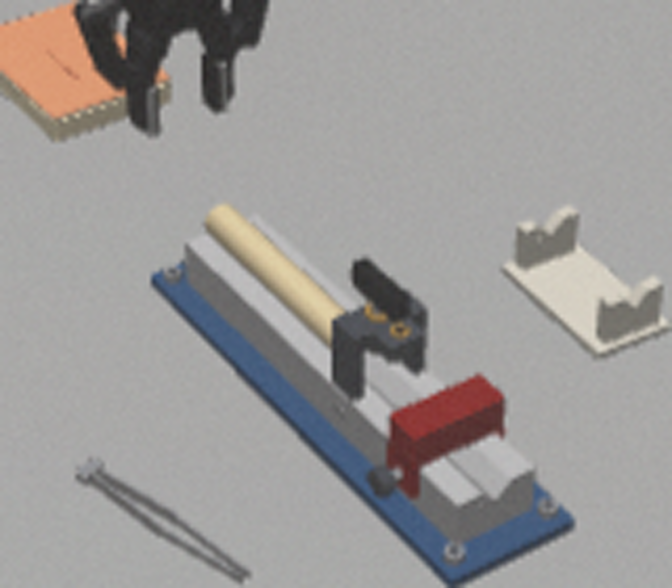

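View pics/g5t.png

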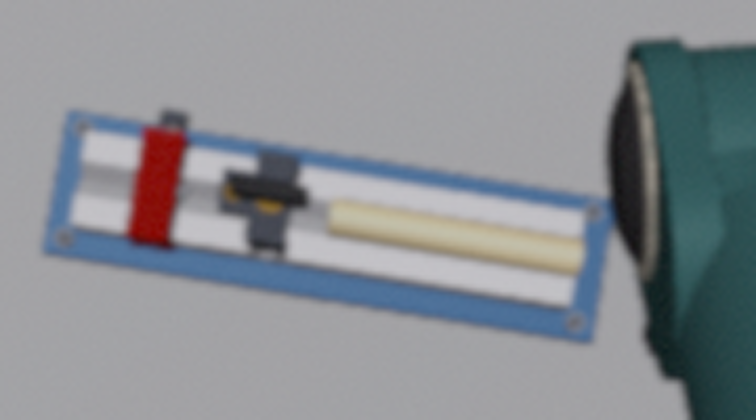

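Emit:
apply_moves([
  [[0, 0, 0], [0, 0, 0]],
  [[0, 0, 0], [0, 0, 0]],
  [[-0.01, 0, -0.4], [0, 0, 0]],
  [[0, 0, -0.6], [0, 0, 0]],
  [[0, 0, -0.36], [0, 0, 0]],
  [[0.05, 0.3, 0], [0, 0, 0]],
  [[0.05, 0.3, 0], [0, 0, 0]],
  [[0, 0, 0], [0, 0, 0]],
  [[0, 0, 0], [0, 0, 0]],
], claw=0)

```text
time: 9.85
eef_pos: [0.6016, -0.1272, 0.2195]
tcp_rot: [[0.989, -0.151, 0.001], [-0.151, -0.989, -0.0], [0.001, 0.0, -1.0]]
contact_force: [0.6, -0.2, -0.6]
width: 0.0002
```

```bash
python3 - <<'E'
from h import *
im,d=grab_frame('scene');cv2.imwrite('pics/g6.png',cv2.resize(im[150:290,230:390],None,fx=4.2,fy=4.2,interpolation=cv2.INTER_CUBIC)[...,::-1])
s=observe();print(s['width'],s['contact_force'],s['eef_pos'])
E
```

```text
0.0001321027065149408 [ 0.23317957 -0.60914843  0.2930314 ] [ 0.60143909 -0.127866    0.21942489]
```

View pics/g6.png

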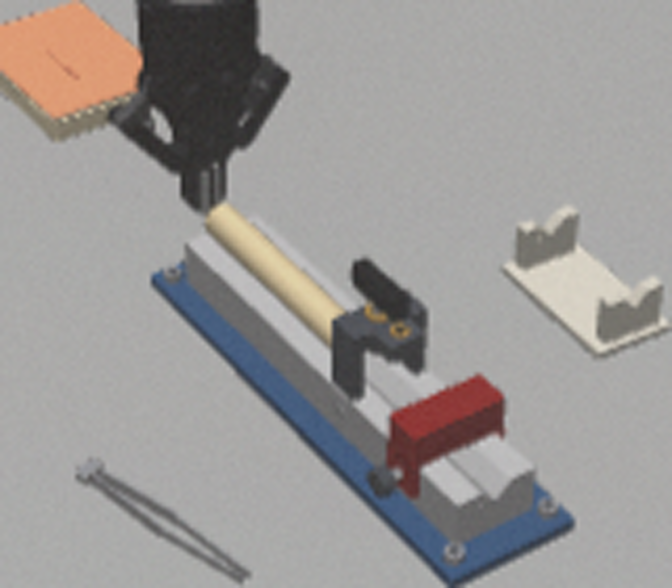

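Emit:
apply_moves([
  [[0.01, 0.08, 0], [0, 0, 0]],
  [[0.015, 0.1, 0], [0, 0, 0]],
  [[0.015, 0.1, 0], [0, 0, 0]],
  [[0.023, 0.15, 0], [0, 0, 0]],
  [[0.023, 0.15, 0], [0, 0, 0]],
  [[0.023, 0.15, 0], [0, 0, 0]],
  [[0.023, 0.15, 0], [0, 0, 0]],
  [[0.023, 0.15, 0], [0, 0, 0]],
  [[0.023, 0.15, 0], [0, 0, 0]],
  [[0.023, 0.15, 0], [0, 0, 0]],
  [[0.023, 0.15, 0], [0, 0, 0]],
  [[0.02, 0.12, 0], [0, 0, 0]],
  [[0.012, 0.08, 0], [0, 0, 0]],
  [[0.01, 0.06, 0], [0, 0, 0]],
  [[0.005, 0.03, 0], [0, 0, 0]],
  [[0, 0, 0], [0, 0, 0]],
])

```text
time: 11.5
eef_pos: [0.612, -0.057, 0.2186]
tcp_rot: [[0.988, -0.152, -0.0], [-0.152, -0.988, 0.0], [-0.0, -0.0, -1.0]]
contact_force: [0.4, 0.1, -0.2]
width: -0.0002
```

```bash
cat > look.py <<'E'
import sys
from h import *
k=sys.argv[1]
im,d=grab_frame('scene');cv2.imwrite(f'pics/{k}.png',cv2.resize(im[150:290,230:390],None,fx=4.2,fy=4.2,interpolation=cv2.INTER_CUBIC)[...,::-1])
im,d=grab_frame('top');cv2.imwrite(f'pics/{k}t.png',cv2.resize(im[120:220,220:400],None,fx=4.2,fy=4.2,interpolation=cv2.INTER_CUBIC)[...,::-1]);np.savez('top.npz',im=im,d=d)
s=observe();print(s['time'],s['width'],s['contact_force'].round(2),s['ft_torque'].round(3),s['eef_pos'].round(4))
E
python3 look.py g7
```

```text
11.6 -0.00019093287087571794 [ 0.16 -0.76 -0.43] [-0.002 -0.067 -0.014] [ 0.612  -0.0573  0.2186]
```

View pics/g7.png

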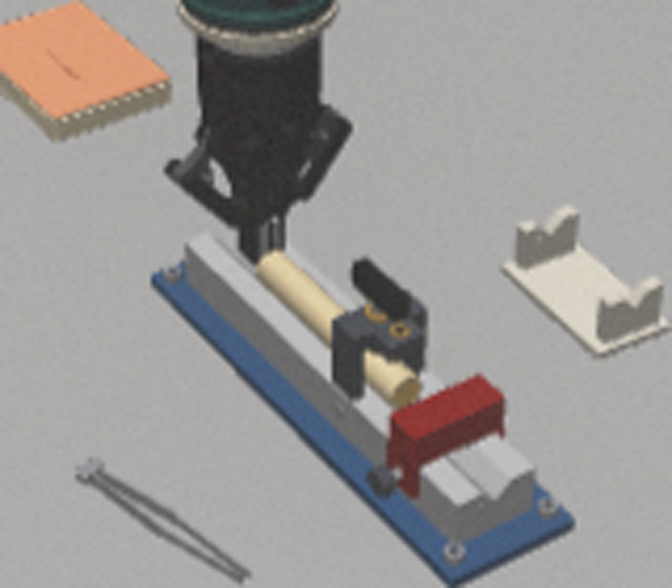

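View pics/g7t.png

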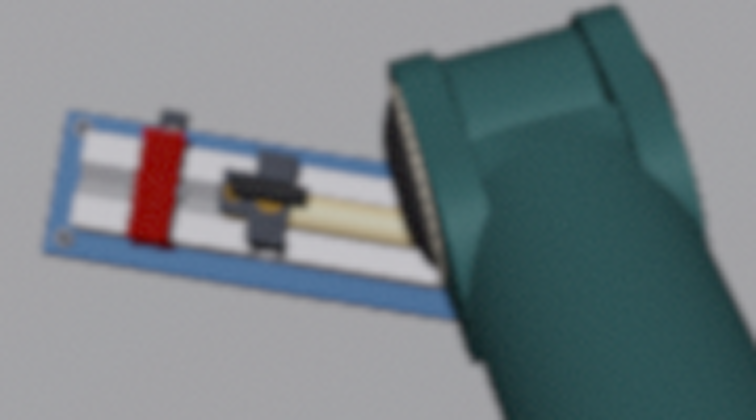

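Emit:
apply_moves([
  [[0.008, 0.05, 0], [0, 0, 0]],
  [[0.008, 0.05, 0], [0, 0, 0]],
  [[0.004, 0.025, 0], [0, 0, 0]],
  [[0.004, 0.025, 0], [0, 0, 0]],
  [[0.004, 0.025, 0], [0, 0, 0]],
])

```text
time: 12.1
eef_pos: [0.6132, -0.05, 0.2186]
tcp_rot: [[0.988, -0.152, -0.0], [-0.152, -0.988, -0.0], [-0.0, 0.0, -1.0]]
contact_force: [-0.6, 0.2, 0.4]
width: 0.0
```

Emit:
apply_moves([
  [[0.004, 0.025, 0], [0, 0, 0]],
  [[0.004, 0.025, 0], [0, 0, 0]],
  [[0.004, 0.025, 0], [0, 0, 0]],
])

```text
time: 12.4
eef_pos: [0.6136, -0.047, 0.2187]
tcp_rot: [[0.988, -0.152, -0.0], [-0.152, -0.988, -0.0], [-0.0, 0.0, -1.0]]
contact_force: [0.6, -1.1, -0.4]
width: -0.0001
```

Emit:
apply_moves([
  [[0.004, 0.025, 0], [0, 0, 0]],
  [[0.004, 0.025, 0], [0, 0, 0]],
])

```text
time: 12.6
eef_pos: [0.614, -0.045, 0.2187]
tcp_rot: [[0.988, -0.152, -0.0], [-0.152, -0.988, -0.0], [-0.0, 0.0, -1.0]]
contact_force: [-0.5, -0.9, -0.8]
width: 0.0001
```

Emit:
apply_moves([
  [[0.004, 0.025, 0], [0, 0, 0]],
  [[0.004, 0.025, 0], [0, 0, 0]],
])

```text
time: 12.8
eef_pos: [0.6143, -0.043, 0.2186]
tcp_rot: [[0.988, -0.152, -0.0], [-0.152, -0.988, -0.0], [-0.0, 0.0, -1.0]]
contact_force: [0.5, -0.1, 0.1]
width: 0.0002
```

Emit:
apply_moves([
  [[0.004, 0.025, 0], [0, 0, 0]],
  [[0.004, 0.02, 0], [0, 0, 0]],
])

```text
time: 13.0
eef_pos: [0.6146, -0.0412, 0.2187]
tcp_rot: [[0.988, -0.152, -0.0], [-0.152, -0.988, -0.0], [-0.0, 0.0, -1.0]]
contact_force: [0.2, -1.1, -0.2]
width: -0.0
```

```bash
python3 - <<'E'
from h import *
im,d=grab_frame('scene');cv2.imwrite('pics/g8.png',cv2.resize(im[210:270,300:370],None,fx=9,fy=9,interpolation=cv2.INTER_CUBIC)[...,::-1])
s=observe();print(s['contact_force'],s['eef_pos'])
E
```

```text
[-0.1386921   0.14198426 -0.63472392] [ 0.61462444 -0.04106101  0.21867199]
```

View pics/g8.png

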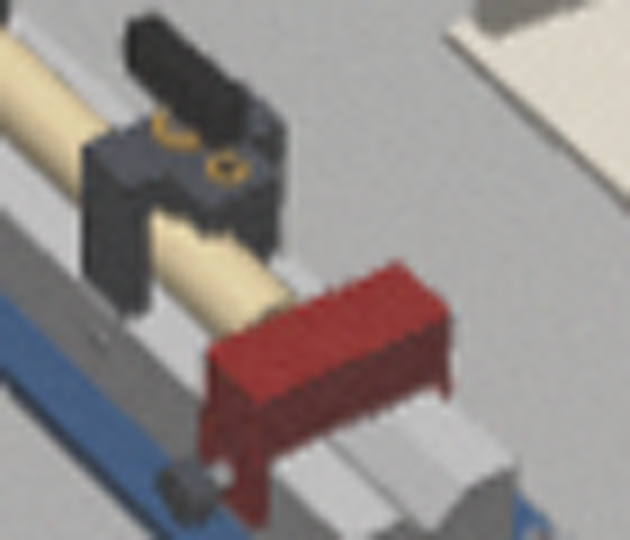

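Not yet touching, so I'll continue in small steps.

Emit:
apply_moves([
  [[0.003, 0.02, 0], [0, 0, 0]],
  [[0.003, 0.02, 0], [0, 0, 0]],
])

```text
time: 13.25
eef_pos: [0.6148, -0.0397, 0.2186]
tcp_rot: [[0.988, -0.152, -0.0], [-0.152, -0.988, -0.0], [-0.0, 0.0, -1.0]]
contact_force: [0.3, -0.9, 0.0]
width: 0.0
```

Emit:
apply_moves([
  [[0.003, 0.02, 0], [0, 0, 0]],
  [[0.003, 0.02, 0], [0, 0, 0]],
])

```text
time: 13.45
eef_pos: [0.6151, -0.0381, 0.2187]
tcp_rot: [[0.988, -0.152, -0.0], [-0.152, -0.988, -0.0], [-0.0, 0.0, -1.0]]
contact_force: [-0.1, -0.7, 0.2]
width: -0.0003
```

Emit:
apply_moves([
  [[0.003, 0.02, 0], [0, 0, 0]],
  [[0.003, 0.02, 0], [0, 0, 0]],
])

```text
time: 13.65
eef_pos: [0.6153, -0.0364, 0.2187]
tcp_rot: [[0.988, -0.152, -0.0], [-0.152, -0.988, -0.0], [-0.0, 0.0, -1.0]]
contact_force: [-0.5, -1.2, 0.3]
width: 0.0002
```

Emit:
apply_moves([
  [[0.003, 0.02, 0], [0, 0, 0]],
  [[0.002, 0.015, 0], [0, 0, 0]],
])

```text
time: 13.85
eef_pos: [0.6155, -0.035, 0.2187]
tcp_rot: [[0.988, -0.152, 0.0], [-0.152, -0.988, 0.0], [0.0, -0.0, -1.0]]
contact_force: [-0.1, -0.4, 0.3]
width: -0.0005
```

Emit:
apply_moves([
  [[0.002, 0.015, 0], [0, 0, 0]],
  [[0.002, 0.015, 0], [0, 0, 0]],
])

```text
time: 14.05
eef_pos: [0.6157, -0.0339, 0.2187]
tcp_rot: [[0.988, -0.152, -0.0], [-0.152, -0.988, -0.0], [-0.0, 0.0, -1.0]]
contact_force: [0.5, -2.8, 0.1]
width: -0.0002
```

Emit:
apply_moves([
  [[0.002, 0.015, 0], [0, 0, 0]],
  [[0.002, 0.015, 0], [0, 0, 0]],
])

```text
time: 14.25
eef_pos: [0.6158, -0.0336, 0.2186]
tcp_rot: [[0.988, -0.153, -0.001], [-0.153, -0.988, -0.001], [-0.0, 0.001, -1.0]]
contact_force: [-1.9, -8.0, 2.9]
width: -0.0
```

Emit:
apply_moves([
  [[0, 0, 0], [0, 0, 0]],
  [[0, 0, 0], [0, 0, 0]],
  [[0, 0, 0], [0, 0, 0]],
  [[0, 0, 0], [0, 0, 0]],
])

```text
time: 14.65
eef_pos: [0.6158, -0.0337, 0.2186]
tcp_rot: [[0.988, -0.153, -0.0], [-0.153, -0.988, -0.001], [-0.0, 0.001, -1.0]]
contact_force: [-0.7, -6.1, 1.8]
width: 0.0
```

Emit:
apply_moves([
  [[-0.004, -0.025, 0], [0, 0, 0]],
  [[-0.03, -0.2, 0], [0, 0, 0]],
  [[-0.05, -0.3, 0], [0, 0, 0]],
  [[0, 0, 0.8], [0, 0, 0]],
  [[0, 0, 0.9], [0, 0, 0]],
  [[0, 0, 0.9], [0, 0, 0]],
  [[-0.1, -0.8, 0], [0, 0, 0]],
  [[-0.1, -0.8, 0], [0, 0, 0]],
  [[-0.1, -0.8, 0], [0, 0, 0]],
  [[0, 0, 0], [0, 0, 0]],
  [[0, 0, 0], [0, 0, 0]],
], claw=40)

```text
time: 15.75
eef_pos: [0.6001, -0.1512, 0.3225]
tcp_rot: [[0.988, -0.154, -0.0], [-0.154, -0.988, -0.0], [-0.0, 0.0, -1.0]]
contact_force: [-0.7, 0.5, 0.6]
width: 0.0399
```

```bash
python3 look.py g9; python3 - <<'E'
from h import *
z=np.load('top.npz');im=z['im'];P=pts('top',z['d']);Z=P[...,2];hsv=cv2.cvtColor(im,cv2.COLOR_RGB2HSV)
for nm in('top0.npz','top.npz'):
    z=np.load(nm);im=z['im'];P=pts('top',z['d']);Z=P[...,2];hsv=cv2.cvtColor(im,cv2.COLOR_RGB2HSV)
    for t in(45,60):
        sel=(Z>.09)&(hsv[...,2]<t);sel[:130]=0;sel[200:]=0;sel[:,:262]=0;sel[:,:][:,305:]=0
        n,l,s,cc=cv2.connectedComponentsWithStats(sel.astype(np.uint8));i=1+np.argmax(s[1:,4])
        vv,uu=np.where(l==i);q=ray('top',uu,vv,.116)[:,:2].astype(np.float32)
        w=np.linalg.eigh(np.cov(q.T))[1][:,1];print(nm,t,len(q),q.mean(0),cv2.minAreaRect(q),np.degrees(np.arctan2(w[1],w[0])))
    mr=cv2.inRange(hsv,(0,150,60),(8,255,255))|cv2.inRange(hsv,(172,150,60),(180,255,255));mr[:, :225]=0;mr[:,375:]=0;mr[:130]=0;mr[210:]=0
    vv,uu=np.where(mr>0);q=ray('top',uu,vv,.069)[:,:2];print('stop',q.mean(0))
E
```

```text
15.85 0.03976030202285722 [-0.63  0.71 -0.62] [ 0.011  0.024 -0.009] [ 0.6004 -0.1493  0.3227]
top0.npz 45 57 [0.63091975 0.07482522] ((0.6305193305015564, 0.07395747303962708), (0.037872277200222015, 0.01021924801170826), 73.64445495605469) 73.51553576622288
top0.npz 60 85 [0.6312734 0.0740974] ((0.6312662959098816, 0.07372825592756271), (0.04210049286484718, 0.013639734126627445), 77.85026550292969) 74.03163486000335
stop [0.6405633  0.14110194]
top.npz 45 20 [0.6291102  0.07601663] ((0.6283729076385498, 0.07403531670570374), (0.03594079613685608, 0.0037214497569948435), 79.08123016357422) 81.08836871340357
top.npz 60 74 [0.63137466 0.07521976] ((0.6311334371566772, 0.07503635436296463), (0.03868751600384712, 0.011537587270140648), 84.10047912597656) 81.08859752874126
stop [0.64055621 0.14120187]
```

View pics/g9.png

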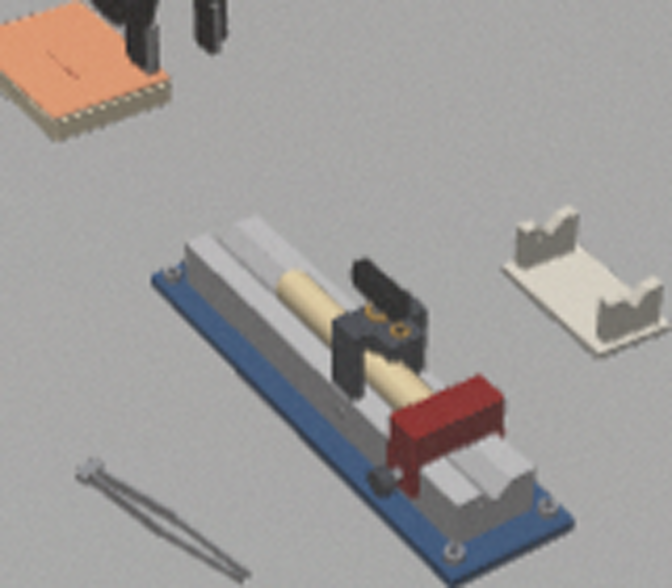

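View pics/g9t.png

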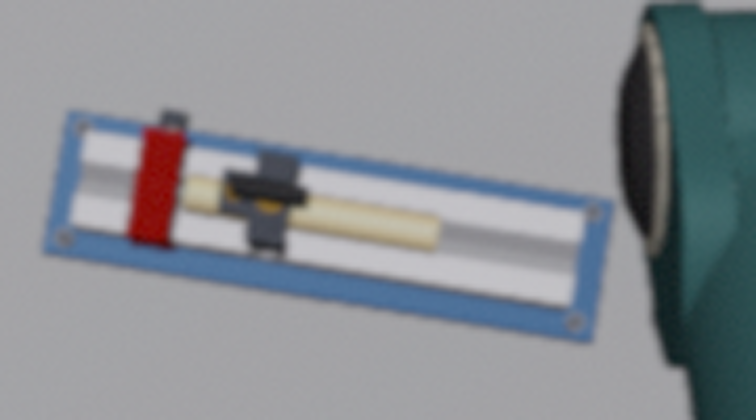

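Emit:
apply_moves([
  [[0.13, 0.93, 0], [0, 0, 0]],
  [[0.13, 0.93, 0], [0, 0, 0]],
  [[0.13, 0.93, 0], [0, 0, 0]],
  [[0.13, 0.93, 0], [0, 0, 0]],
  [[0.13, 0.93, 0], [0, 0, 0]],
  [[0.13, 0.93, 0], [0, 0, 0]],
  [[0, 0, 0], [0, 0, 0]],
  [[0, 0, 0], [0, 0, 0]],
  [[0, 0, 0], [0, 0, 0]],
], claw=40)

```text
time: 16.75
eef_pos: [0.6316, 0.0729, 0.3226]
tcp_rot: [[0.988, -0.152, -0.0], [-0.152, -0.988, -0.0], [-0.0, 0.001, -1.0]]
contact_force: [0.6, 0.4, 0.7]
width: 0.0402
```

```bash
python3 look.py g10;python3 -c "
from h import *
s=observe();print(s['joint_positions'].round(3),s['eef_pos'])"
```

```text
16.85 0.04028588235459941 [ 0.07 -0.74  0.26] [-0.002 -0.041 -0.001] [0.6317 0.0725 0.3227]
[ 0.224  0.577 -0.536  1.643  0.335  1.015 -0.574] [0.63167571 0.07246197 0.32265061]
```

View pics/g10.png

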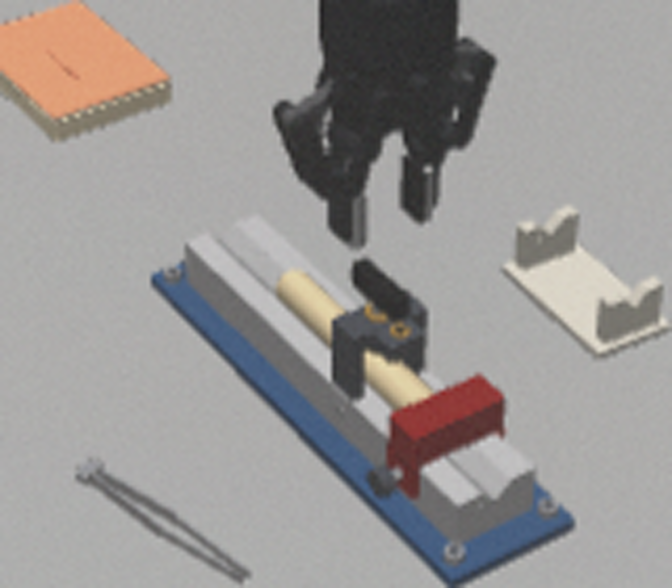

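Emit:
apply_moves([
  [[0, 0.025, -0.5], [0, 0, 0]],
  [[0, 0, -0.5], [0, 0, 0]],
  [[0, 0, -0.25], [0, 0, 0]],
  [[0, 0, -0.13], [0, 0, 0]],
  [[0, 0, 0], [0, 0, 0]],
])

```text
time: 17.35
eef_pos: [0.6317, 0.0742, 0.2673]
tcp_rot: [[0.988, -0.152, -0.001], [-0.152, -0.988, -0.0], [-0.001, 0.0, -1.0]]
contact_force: [0.0, 0.4, 0.9]
width: 0.0407
```

Emit:
apply_moves([
  [[0, 0, 0], [0, 0, 0]],
  [[0, 0, 0], [0, 0, 0]],
], claw=20)

```text
time: 17.55
eef_pos: [0.6319, 0.0745, 0.2683]
tcp_rot: [[0.988, -0.152, 0.001], [-0.152, -0.988, 0.0], [0.001, -0.0, -1.0]]
contact_force: [-0.0, -1.1, -0.0]
width: 0.0201
```

Emit:
apply_moves([
  [[0, 0, 0], [0, 0, 0]],
  [[0, 0, 0], [0, 0, 0]],
  [[0, 0, 0], [0, 0, 0]],
], claw=5)

```text
time: 17.85
eef_pos: [0.6325, 0.0743, 0.2685]
tcp_rot: [[0.988, -0.152, 0.003], [-0.152, -0.988, 0.0], [0.003, -0.001, -1.0]]
contact_force: [7.4, -1.7, 0.0]
width: 0.0107
```

Emit:
apply_moves([
  [[0.02, 0, 0], [0, 0, 0]],
  [[0, 0, 0], [0, 0, 0]],
])

```text
time: 18.05
eef_pos: [0.6329, 0.0744, 0.2685]
tcp_rot: [[0.988, -0.152, 0.002], [-0.152, -0.988, -0.0], [0.002, -0.0, -1.0]]
contact_force: [0.7, -1.3, 7.1]
width: 0.0104
```

Emit:
apply_moves([
  [[0, 0, 0], [0, 0, -0.5]],
  [[0, 0, 0], [0, 0, -0.7]],
  [[0, 0, 0], [0, 0, -0.7]],
  [[0, 0, 0], [0, 0, -0.6]],
  [[0, 0, 0], [0, 0, 0]],
])

```text
time: 18.55
eef_pos: [0.6331, 0.0743, 0.2685]
tcp_rot: [[0.875, -0.484, 0.002], [-0.484, -0.875, -0.0], [0.002, -0.001, -1.0]]
contact_force: [4.3, -1.9, 4.8]
width: 0.0106
```

```bash
python3 look.py g11
```

```text
18.65 0.010778970879625645 [ 3.98 -2.    6.49] [-0.34  -0.778 -0.151] [0.6331 0.0743 0.2685]
```

View pics/g11.png

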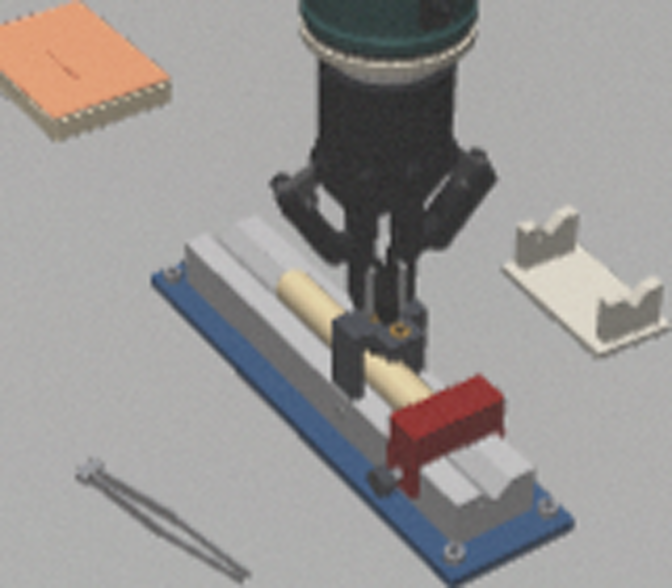

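Emit:
apply_moves([
  [[0.01, 0, 0], [0, 0, -0.7]],
  [[0, 0, 0], [0, 0, -0.8]],
  [[0, 0, 0], [0, 0, -0.8]],
  [[0, 0, 0], [0, 0, -0.7]],
])

```text
time: 19.05
eef_pos: [0.6335, 0.0741, 0.2685]
tcp_rot: [[0.602, -0.798, 0.002], [-0.798, -0.602, -0.0], [0.002, -0.002, -1.0]]
contact_force: [5.2, -3.8, 7.0]
width: 0.0106
```

```bash
python3 look.py g12
```

```text
19.15 0.01053418948320552 [ 3.5  -3.69  7.31] [-0.614 -0.848 -0.172] [0.6335 0.0741 0.2685]
```

View pics/g12.png

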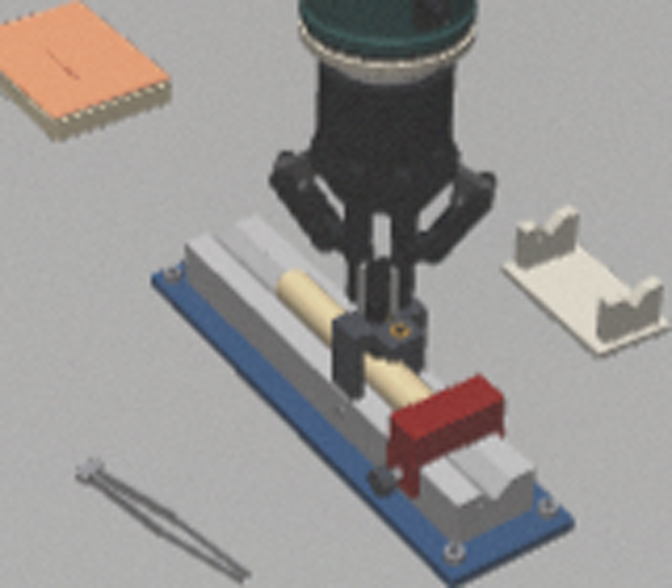

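Emit:
apply_moves([
  [[0.01, -0.01, 0], [0, 0, -0.7]],
  [[0, 0, 0], [0, 0, -0.8]],
  [[0, 0, 0], [0, 0, -0.8]],
  [[0, 0, 0], [0, 0, -0.7]],
  [[0, 0, 0], [0, 0, -0.5]],
  [[0, 0, 0], [0, 0, 0]],
])

```text
time: 19.75
eef_pos: [0.6338, 0.0736, 0.2685]
tcp_rot: [[0.159, -0.987, 0.002], [-0.987, -0.159, -0.001], [0.001, -0.002, -1.0]]
contact_force: [2.5, -4.3, 6.5]
width: 0.0105
```

```bash
python3 look.py g13
```

```text
19.85 0.010419915004375009 [ 3.58 -2.68  6.58] [-0.685 -0.578 -0.129] [0.6338 0.0737 0.2685]
```

Emit:
apply_moves([
  [[0, 0, 0], [0, 0, -0.5]],
  [[0, 0, 0], [0, 0, -0.4]],
  [[0, 0, 0], [0, 0, -0.15]],
  [[0, 0, 0], [0, 0, 0]],
])

```text
time: 20.25
eef_pos: [0.6339, 0.0735, 0.2685]
tcp_rot: [[0.015, -1.0, 0.002], [-1.0, -0.015, -0.0], [0.001, -0.002, -1.0]]
contact_force: [2.8, -4.0, 7.9]
width: 0.0113
```

```bash
python3 look.py g14
```

```text
20.35 0.011007553935018313 [ 3.14 -4.69  7.89] [-0.82  -0.621 -0.065] [0.6339 0.0735 0.2685]
```

View pics/g14.png

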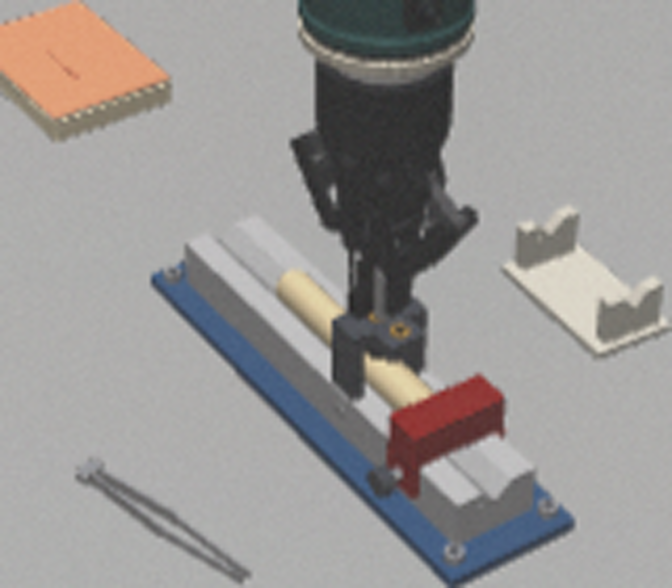

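Emit:
apply_moves([
  [[0, 0, 0], [0, 0, -0.2]],
  [[0, 0, 0], [0, 0, -0.2]],
  [[0, 0, 0], [0, 0, 0]],
])

```text
time: 20.65
eef_pos: [0.6339, 0.0735, 0.2685]
tcp_rot: [[-0.04, -0.999, 0.002], [-0.999, 0.04, -0.001], [0.001, -0.002, -1.0]]
contact_force: [2.6, -6.3, 7.1]
width: 0.0109
```

```bash
python3 look.py g15
```

```text
20.75 0.01080174477845927 [ 3.64 -5.7   8.22] [-1.031 -0.758  1.096] [0.6339 0.0735 0.2685]
```

Emit:
apply_moves([
  [[0, 0, 0], [0, 0, 0.2]],
  [[0, 0, 0], [0, 0, 0]],
])

```text
time: 20.95
eef_pos: [0.6339, 0.0735, 0.2685]
tcp_rot: [[-0.011, -1.0, 0.002], [-1.0, 0.011, -0.001], [0.0, -0.002, -1.0]]
contact_force: [3.6, -4.7, 6.9]
width: 0.0104
```

Emit:
apply_moves([
  [[0, 0, 0], [0, 0, 0]],
  [[0, 0, 0], [0, 0, 0]],
  [[0, 0, 0], [0, 0, 0]],
  [[0, 0, 0.3], [0, 0, 0]],
  [[0, 0, 0.8], [0, 0, 0]],
  [[0, 0, 0.9], [0, 0, 0]],
  [[0, -0.9, 0.3], [0, 0, 0]],
  [[0, -0.9, 0], [0, 0, 0]],
  [[0, -0.9, 0], [0, 0, 0]],
  [[0, -0.9, 0], [0, 0, 0]],
  [[0, -0.9, 0], [0, 0, 0]],
  [[0, -0.9, 0], [0, 0, 0]],
  [[0, -0.8, 0], [0, 0, 0]],
  [[0, 0, 0], [0, 0, 0]],
  [[0, 0, 0], [0, 0, 0]],
], claw=40)

```text
time: 22.45
eef_pos: [0.6332, -0.1742, 0.36]
tcp_rot: [[-0.014, -1.0, 0.0], [-1.0, 0.014, 0.0], [-0.0, -0.0, -1.0]]
contact_force: [0.2, 0.7, 0.0]
width: 0.0398
```

```bash
python3 look.py g16; python3 - <<'E'
from h import *
z=np.load('top.npz');im=z['im'];P=pts('top',z['d']);Z=P[...,2];hsv=cv2.cvtColor(im,cv2.COLOR_RGB2HSV)
mr=cv2.inRange(hsv,(0,150,60),(8,255,255))|cv2.inRange(hsv,(172,150,60),(180,255,255));mr[:, :225]=0;mr[:,375:]=0;mr[:130]=0;mr[210:]=0
vv,uu=np.where(mr>0);q=ray('top',uu,vv,.069)[:,:2];print('stop',q.mean(0))
mb=cv2.inRange(hsv,(15,35,110),(40,255,255));mb[:130]=0;mb[205:]=0;mb[:,:230]=0;mb[:,380:]=0
vv,uu=np.where(mb>0);q=ray('top',uu,vv,.0485)[:,:2].astype(np.float32);r=cv2.minAreaRect(q);print(r)
E
```

```text
22.55 0.04022773766608614 [-0.07  0.96  0.56] [0.072 0.008 0.016] [ 0.6334 -0.1726  0.3599]
stop [0.64052431 0.14120136]
((0.6298315525054932, 0.05208664759993553), (0.15057392418384552, 0.021412581205368042), 80.94273376464844)
```

View pics/g16.png

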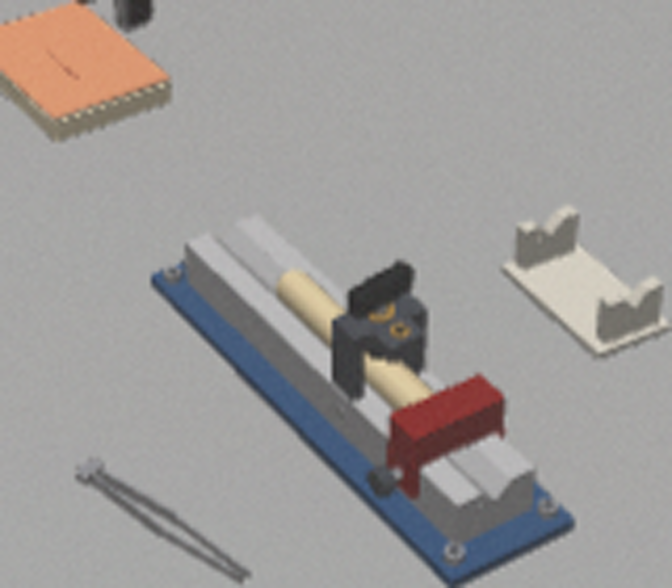

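View pics/g16t.png

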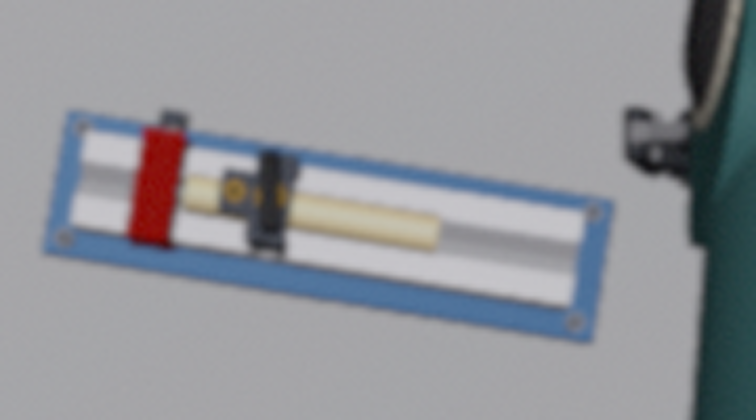

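```bash
python3 - <<'E'
import cv2,numpy as np
a=cv2.imread('pics/g9t.png').astype(float);b=cv2.imread('pics/g16t.png').astype(float)
for r in((345,500,195,260),):
    A=(a[r[2]:r[3],r[0]:r[1],2]-a[r[2]:r[3],r[0]:r[1],0]).astype(np.float32);B=(b[r[2]:r[3],r[0]:r[1],2]-b[r[2]:r[3],r[0]:r[1],0]).astype(np.float32)
    print(cv2.phaseCorrelate(A,B), (A>15).sum(),(B>15).sum())
E
```

```text
((0.0379609671157084, -0.02798539739298178), 0.8615859746932983) 3523 3527
```

The bone hasn't moved since it was seated, the stop is where it was, and the handle is home. I'm handing in.

```bash
python3 -c "
from bench import job_done
print(job_done())"
```

```text
the job is handed in; nothing more can be done
None
```

The practice bone is clamped in the jig with its end against the red stop, and I handed the job in at about 22.6 s; no verdict was reported.

**What I did:** I took the 150 mm bone from its rest, laid it in the V-groove and pushed its rear end under the yoke with closed fingers. Contact with the stop came at about 8 N, and I held the bone there for about 0.4 s. I then gripped the T-handle and turned it about 80° clockwise, until the torque jumped to 1.1 N m at its end stop. After that I released it and moved the arm clear.

**Last checks:**
- **Stop:** in the top view it is within 0.1 mm of where it started.
- **Bone:** its position did not change visibly during clamping. It measures 80.9° against 81.1° for the jig, and its centre is at jig x of about 10 mm, which fits the position felt at contact.
- **Handle:** the bar lies across the groove. The foot's force on the bone could not be measured directly.
- **Bystanders:** I touched none of them. The pad and forceps look unmoved in the last view; the needle holder was outside that crop, so I did not recheck it.

**What went wrong or disagreed:**
- On the first approach the bone's front bumped the T-handle bar with about 7 N. This appears to have turned the handle back to about 0 before clamping.
- The two cameras disagreed by about 4–6 mm on the jig's position. The contacts agreed with the top camera.

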